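# Draw the filings tray home under the bench pin

### The arm

A 6-joint arm with a two-finger parallel gripper is mounted at the origin on the work surface. World frame = base frame: x ahead of the robot, y to its left, z up, the work surface at z = 0. Lengths are in m, angles in rad, forces in N, time in s.
With the tool pointing down it reaches from about 0.375 to 0.9 m from the base axis. Payload 3.1 kg.
Tool frame: the origin (TCP) lies between the finger pads; the fingertips stand manip.finger_overhang ahead of it and the grasp point (between the pads) lies 5 mm behind it (manip.finger_overhang is the distance from the TCP to the fingertips, in m); z points along the fingers, y is the line along which they close (so a half turn about z gives the same grasp; the last joint's range is limited). The gripper opens to 85 mm and grips with 20 to 120 N. Pads are 22 mm wide; open, the fingers measure 114 mm over their backs; the gripper's body (76 mm by 85 mm) begins 54 mm behind the grasp point. The pads swing forward as they close: fully open they stand 13 mm farther back than shut.
Start: joints at [-0.178, 0.527, 1.433, -0, 1.181, -0.178], TCP at [0.625, 0, 0.245] pointing down, gripper open.
Joint ranges: [-3.08, 3.08], [-0.75, 2.2], [0.22, 2.44], [-1.43, 4.57], [0, 2.65], [-2.85, 2.85]. Speed limits (rad/s): [2.79, 2.79, 3.14, 3.14, 3.14, 3.14].

### API

Orientations are given as a unit quaternion [x, y, z, w].
In Python, from station import manip gives the robot as it stands.
- The arm moves only by the tool drive_tool, never from a script. Its argument "plan" is a list of rows, each a list of 7 numbers: the shift along the tool's x, y, z in m, then the turn, a rotation vector about the tool's x, y, z in degrees, then the opening, from -1 (shut) to 1 (fully open). In form: [[x, y, z, wx, wy, wz, gripper], ...]. A call has 1 to 10 rows; each row shifts and turns the commanded pose from where the row before left it, along the tool's axes as they then stand; what a row does not reach is not made up. A row lasts 1/10 s, in which the tool goes at most 50 mm and 8.59 degrees, less where a joint would pass 70% of its speed; a pose out of reach is approached as far as the arm can. A call is refused whole if a number of a shift passes 0.05 or a number of a turn 8.59, either way. A call with a gripper value outside its range is refused whole. The fingers move at their own pace and stop on an object; "newtons" is the grip in N (left out, the last holds). Time passes only in rows, so rows that do not move let the fingers close. It gives the time, the measured TCP pose, the force, the opening and the grip force at its end, in the units of the state.
- manip.sense(): the state, without advancing time (a new reading comes with each control period).
- manip.snapshot(name): name is "scene" or "side" or "wrist"; returns a dict with "image" (480x640x3 uint8, red, green, blue), "z_map" (480x640 float32, m along the optical axis (not along the pixel's ray), 0 where there is no reading), "fov_y" (degrees; the focal length in pixels is half the picture's height over the tangent of half this angle, whatever the lens; pixels are square), "cx", "cy" (the principal point, pixels), "extrinsics" (4x4, takes a point from camera to world coordinates); the wrist camera has in their place "mount" (4x4, takes a point from camera to tool coordinates, whose origin is the TCP and whose axes are the flange's). Camera axes: x right, y up, looking along -z (the intrinsics and any distortion apply to the point x, -y, -z); pixel columns grow to the right and rows downward; lengths in m; the calibration is good to about 2 mm. A picture is of the moment at which its call begins: read the wrist's pose just before it.
- manip.sign_off(): hands the job in; it is judged then, once.
The state is a dict: "t": time; "q": joint angles; "qd": joint speeds; "tau": joint torques, N m; "tcp_pos": TCP position; "tool_rot": TCP orientation; "force": force on the tool from outside, world axes, zero at the start; "ft_torque": the same for the moment, N m; "finger_gap": opening from 0.0 (shut) to 1.0 (fully open); "gripper_force": force on a finger pad.
Only numpy, scipy, OpenCV 4.12 (cv2) and the standard library are available. Lean on these libraries where they do the work, as an engineer would, in place of code of your own. Each camera call takes 0.05 s, during which the arm holds its last target. There are 200 camera calls.

### The job

Get the filings tray in place under the jeweller's bench pin: hook your fingertips behind its far lip and draw it flat along the bench to the stop bar, slide it sideways against the guide rail, and then, from behind the far lip, press it home so that it bears firmly on the bar for a moment, and leave it there, square, with the bar's soft sealing strip still squeezed so that no filings fall through. Do it by feel: do not bang or force it against the bar or the rail, do not lift or tip it, and leave the other things on the bench where they are.

Things in the scene. Friction and masses are not known exactly. Their poses are not given: they have to be found in the camera images.
- tray: Loose open steel tray, 0.4 to 0.9 kg, holding a loose brush, ring clamp and ring that may shift about in it. Origin: centre of its underside; at yaw 0 its +x side is the far side. 28 mm high, base 124 (x) by 174 (y) mm; an outward flange lip 4 mm thick runs round the top, 24 to 28 mm above the bench: 140 by 190 mm over the lip. Sliding it takes about 1 to 8 N.
- far_lip (a point): middle of the outer edge of the tray's far lip: 70 mm from the tray's origin along its +x, 28 mm up. At least 35 mm of clear bench lies behind it. The lip is 190 mm long.
- near_left (a point): the tray's near left top corner, at the outer edge of the lip: (-70, +95, 28) mm in the tray's frame
- near_right (a point): the tray's near right top corner: (-70, -95, 28) mm in the tray's frame
- far_left (a point): the tray's far left top corner: (+70, +95, 28) mm in the tray's frame
- mount: Fixed hardwood beam of the bench pin, 250 mm wide (y), 50 deep, 42 high, on the robot's side of the tray, with a 66 mm high anvil and a pin jutting 74 mm towards the tray, 70 wide, 44 to 62 mm up. Origin: on the bench, middle of the foot of its far face; +x out to the tray, +y left along the face. It carries an adjustable steel stop bar 186 mm wide, 42 high, parallel to it (see pin_tip).
- rail: Fixed hardwood rail left of the tray's place, square to the mount's face: 170 mm long (x), 20 thick, 34 high. Origin: on the bench at the foot of its inner (right, -y) face, at the mount's end; +x runs along it away from the mount. Rigid too: never over 20 N. At the start the tray's lip is 25 to 120 mm from the stop bar and 10 to 85 mm to the right of the rail.
- loupe: bystander: folded loupe, black and steel, about 85 x 34 x 16 mm, lying to the right of the tray. Origin: under its lens
- dapping_block: bystander: steel dapping block, a 50 mm cube with dimples, left of the rail. Origin: centre of its underside
- flux_jar: bystander: small amber jar, 48 mm across, 55 mm high, left of the rail. Origin: centre of its underside
- setting_punch: bystander: steel setting punch 120 mm long, 12 mm thick, lying behind the tray. Origin: its middle, on the bench
- pliers: bystander: pliers 160 mm long, 10 mm thick, lying behind and to the right. Origin: underneath, near the middle
- pin_tip (a point): Middle of the top of the pin's end, 74 mm from the mount's face (its +x), 62 mm up. Under it is the stop bar, faced with a soft rubber strip 16 to 34 mm up. The strip stands 17 to 41 mm from the mount's face, as the bar was last set: not measured, feel for it. It gives 3 mm at 0.6 N/mm, then is rigid: bear on it with 4 N or more for 0.3 s, never over 20 N. The tray's friction keeps it squeezed.
Not all that is in view belongs to the job. Of the things like the rail, leave any that is turquoise or white; of the rest the smaller one is meant.

How it is judged:
By the outcome, as a careful person would: the job done as asked, in the order asked, and still so for the second after the job is handed in, with the robot touching nothing.
It also fails if it takes over 67 s, if anything falls off the work surface, if the arm or the gripper's body presses on something with over 40 N, if the wrist force passes 120 N, or if a joint passes its speed limit or range.

## Working session

There is one attempt and no reset: what is moved stays moved. The work goes in short steps, Python scripts to look and compute and a tool call to move; the robot and the scene stay as the last step left them, time stands still between calls to the robot, and variables do not carry over. Pictures are saved under pics/ and viewed, at most 10 in all, crops included, and the job is handed in when it is done.

Besides the shell and the picture viewer there is one more tool, called as a command line: name --pt "numbers of a row" for each row, then --argument value for the rest. drive_tool: Moves the arm, as the interface text tells. Its arguments: {"type":"object","properties":{"plan":{"type":"array"},"newtons":{"type":"number"}},"required":["plan"]}

```bash
mkdir -p pics; cat > h.py <<'E'
import numpy as np,cv2,pickle
from station import manip
def snap(n,f):
    s=manip.snapshot(n); cv2.imwrite(f'pics/{f}.png',s['image'][:,:,::-1]); pickle.dump(s,open(f'pics/{f}.pkl','wb')); return s
def world(s,u,v,z=None,d=None,T=None):
    f=240/np.tan(np.radians(s['fov_y'])/2)
    r=np.array([(u-s['cx'])/f,-(v-s['cy'])/f,-1.]); T=s['extrinsics'] if T is None else T
    R=T[:3,:3]@r; o=T[:3,3]
    k=d if d is not None else (z-o[2])/R[2]
    return o+k*R
E
python3 - <<'E'
from h import *
print(manip.finger_overhang, manip.sense())
for n in('scene','side'):
    s=snap(n,n+'0'); print({k:v for k,v in s.items() if k not in('image','z_map')})
E
```

```text
0.014 {'t': 0.0, 'q': array([-1.78501426e-01,  5.28461688e-01,  1.43388558e+00,  3.91956142e-06,
        1.18134043e+00, -1.78507602e-01]), 'qd': array([ 0.0009859 ,  0.00016734, -0.00187085, -0.00126845, -0.00029674,
       -0.00143507]), 'tau': array([ 2.50220628e-04, -4.42344439e+01, -1.78024775e+01, -2.06930472e-04,
        8.36740597e-03,  2.24214921e-05]), 'tcp_pos': array([6.24339533e-01, 1.48777138e-04, 2.44341619e-01]), 'tool_rot': array([ 7.07104737e-01,  7.07108050e-01, -5.95932304e-04, -8.61492342e-04]), 'force': array([0.06059074, 0.71114044, 0.26396561]), 'ft_torque': array([ 0.00398833, -0.02185404, -0.04578411]), 'gripper_force': 0.0, 'finger_gap': 1.0010096752507522}
{'fov_y': 47.19920659943605, 'cx': 331.7013639408603, 'cy': 247.1078307625671, 'extrinsics': array([[-0.27485387, -0.72219375,  0.63473738,  1.19446662],
       [ 0.96148384, -0.20504466,  0.18304512,  0.22474413],
       [-0.00204453,  0.66060039,  0.75073493,  0.94884879],
       [ 0.        ,  0.        ,  0.        ,  1.        ]])}
{'fov_y': 44.1847616970959, 'cx': 313.99345232765535, 'cy': 250.62111071424744, 'extrinsics': array([[-0.82379973,  0.36384196, -0.43471028, -0.29428586],
       [-0.56656581, -0.5028805 ,  0.65277438,  1.05483821],
       [ 0.01889938,  0.78404734,  0.62041323,  1.08293427],
       [ 0.        ,  0.        ,  0.        ,  1.        ]])}
```

View pics/scene0.png

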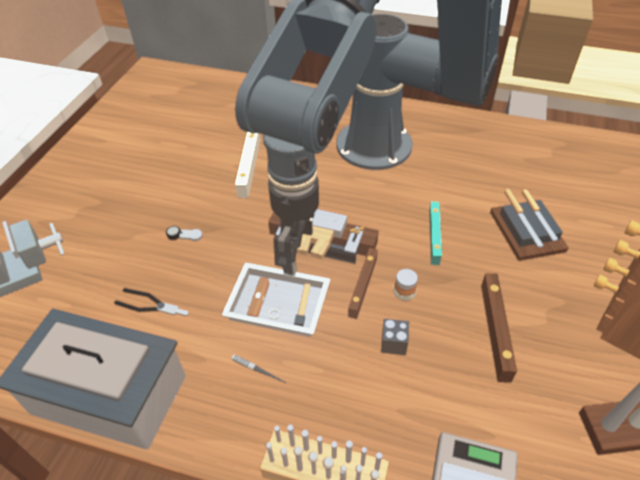

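View pics/side0.png

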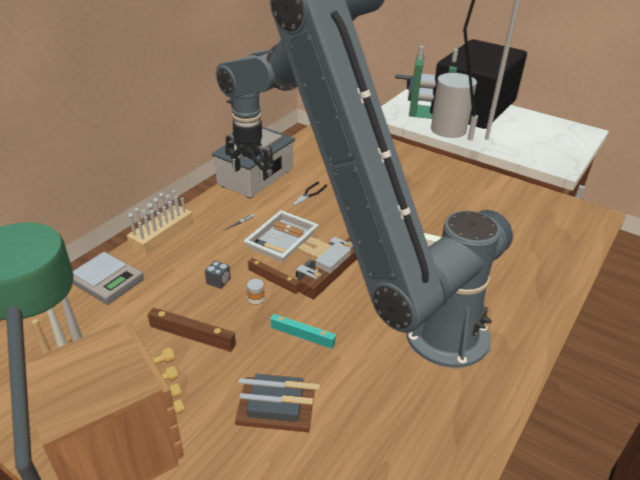

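Scene view: the tray is at about (277,297), the mount with its pin at (320,238), the punch at (258,369), the pliers at (150,302), the loupe at (183,234), the jar at (405,284) and the dapping block at (396,336). In the side view the tray is at (282,235) and the mount at (328,265).
Rail-like things in the scene view: white (247,163), turquoise (435,232), large brown (498,327) and small brown (363,283). The small brown one fits: it is neither turquoise nor white, it is the smaller of the other two, and it stands square to the mount. I'll confirm it in a crop.

```bash
python3 - <<'E'
from h import *
a=cv2.imread('pics/scene0.png')[205:345,210:410]; a=cv2.resize(a,None,fx=4,fy=4,interpolation=cv2.INTER_CUBIC)
cv2.imwrite('pics/crop0.png',a)
s=manip.snapshot('side'); a=s['image'][170:320,190:390,::-1]; cv2.imwrite('pics/crop1.png',cv2.resize(a,None,fx=4,fy=4,interpolation=cv2.INTER_CUBIC))
E
```

```text
(no output)
```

View pics/crop0.png

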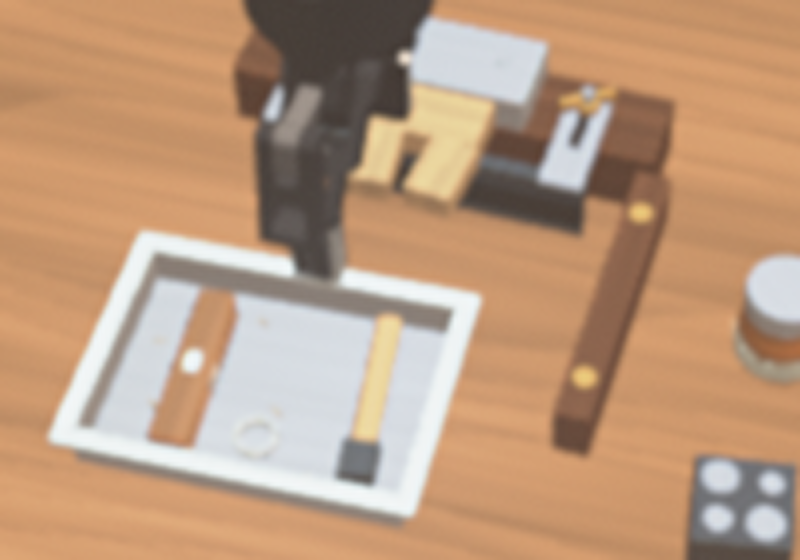

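View pics/crop1.png

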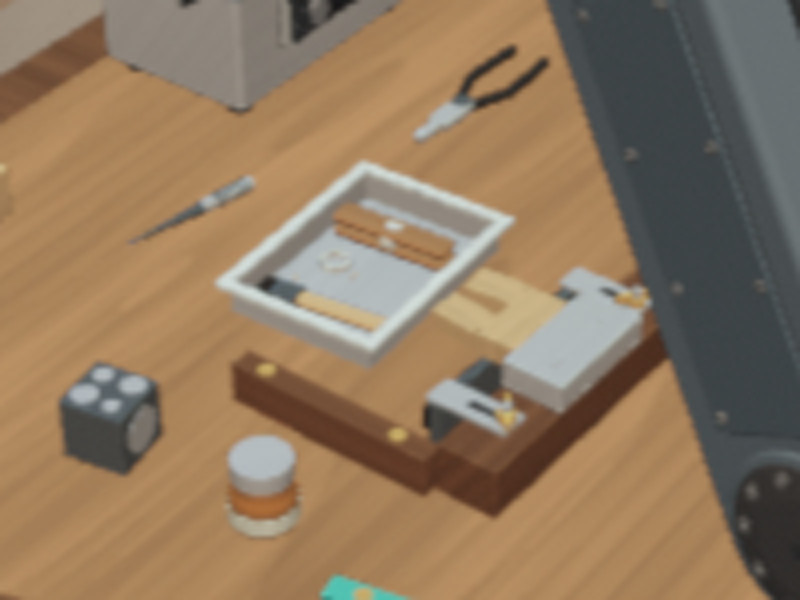

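Scene crop: the small brown rail, with two brass screws at (641,212) and (583,377), butts squarely against the mount's left end. The tray's lip corners are clear, and the dark stop bar lies under the pin. The side crop shows the same layout, with tray corners at (365,162), (513,220), (370,360) and (218,285). Next I'll triangulate.

```bash
cat >> h.py <<'E'
def tri(s1,p1,s2,p2):
    o=[];D=[]
    for s,p in((s1,p1),(s2,p2)):
        a=s['extrinsics'][:3,3]; r=world(s,*p,d=1.)-a; o.append(a); D.append(r/np.linalg.norm(r))
    A=np.stack([D[0],-D[1]],1); k=np.linalg.lstsq(A,o[1]-o[0],rcond=None)[0]
    a=o[0]+k[0]*D[0]; b=o[1]+k[1]*D[1]; return (a+b)/2,np.linalg.norm(a-b)
E
python3 - <<'E'
from h import *
np.set_printoptions(precision=4,suppress=True)
S=pickle.load(open('pics/scene0.pkl','rb'));Q=pickle.load(open('pics/side0.pkl','rb'))
c=lambda u,v:(210+u/4-.4,205+v/4-.4)
e=lambda u,v:(190+u/4-.4,170+v/4-.4)
P={'nr':((142,232),(513,220)),'nl':((480,297),(370,360)),'fl':((408,517),(218,285)),'fr':((50,440),(365,162)),
'screw_n':((641,212),(397,434)),'screw_f':((583,377),(265,369)),'mount_l_far':((668,172),None)}
for k,(a,b) in P.items():
    if b: p,g=tri(S,c(*a),Q,e(*b)); print(k,p,g, 'plane28',world(S,*c(*a),z=.028)[:2],world(Q,*e(*b),z=.028)[:2])
for k,a,z in[('rail top in n',(634,180),.034),('rail top in f',(553,410),.034),('rail out n',(668,190),.034),('rail out f',(592,418),.034),('mount foreleft top',(667,172),.042),('mount top far edge r',(240,70),.042),
 ('pin tip left',(462,198),.062),('pin tip right',(350,180),.062),('bar bottom l',(582,232),0.0),('bar top l',(584,190),.042),('bar bot r',(465,205),.0)]:
    print(k,world(S,*c(*a),z=z))
for k,a,z in[('rail top in f',(258,350),.034),('rail out f',(234,367),.034),('rail out n',(428,462),.034),('mount near left top',(497,490),.042),('mount far left top',(437,465),.042),('bar l top outer',(425,405),.042)]:
    print('side',k,world(Q,*e(*a),z=z))
# height clusters from depth in the scene
E
```

```text
nr [ 0.5093 -0.1698  0.026 ] 0.00022970363537640464 plane28 [ 0.5107 -0.169 ] [ 0.5077 -0.1672]
nl [0.4999 0.0212 0.0208] 0.004808946330829341 plane28 [0.5035 0.0206] [0.4946 0.0312]
fl [0.6411 0.0229 0.0231] 0.0013305297437980537 plane28 [0.6445 0.0246] [0.6368 0.0269]
fr [ 0.648  -0.1648  0.0251] 0.0022958370907316793 plane28 [ 0.6505 -0.1625] [ 0.6456 -0.1631]
screw_n [0.4277 0.09   0.0344] 0.00040705935045378365 plane28 [0.4225 0.0892] [0.4321 0.0839]
screw_f [0.5435 0.0872 0.0338] 0.0003995314942166589 plane28 [0.5392 0.0862] [0.5481 0.0821]
rail top in n [0.4061 0.081  0.034 ]
rail top in f [0.5675 0.0776 0.034 ]
rail out n [0.4081 0.1007 0.034 ]
rail out f [0.5669 0.0977 0.034 ]
mount foreleft top [0.4023 0.0984 0.042 ]
mount top far edge r [ 0.3932 -0.1542  0.042 ]
pin tip left [0.4675 0.0005 0.062 ]
pin tip right [ 0.4717 -0.0608  0.062 ]
bar bottom l [0.4224 0.0567 0.    ]
bar top l [0.4274 0.0578 0.042 ]
bar bot r [ 0.4213 -0.0121  0.    ]
side rail top in f [0.5605 0.0741 0.034 ]
side rail out f [0.5622 0.0985 0.034 ]
side rail out n [0.3944 0.1002 0.034 ]
side mount near left top [0.3366 0.1034 0.042 ]
side mount far left top [0.3826 0.1064 0.042 ]
side bar l top outer [0.4248 0.0615 0.042 ]
```

```bash
python3 - <<'E'
from h import *
np.set_printoptions(precision=4,suppress=True)
s=snap('wrist','w0'); print(s['mount'],s['fov_y'],s['cx'],s['cy'])
E
```

```text
[[ 0.0003  0.9544  0.2985  0.0764]
 [ 1.     -0.0005  0.0006  0.0002]
 [ 0.0007  0.2985 -0.9544 -0.1297]
 [ 0.      0.      0.      1.    ]] 69.33816316400375 318.7414948299601 243.19694684431147
```

View pics/w0.png

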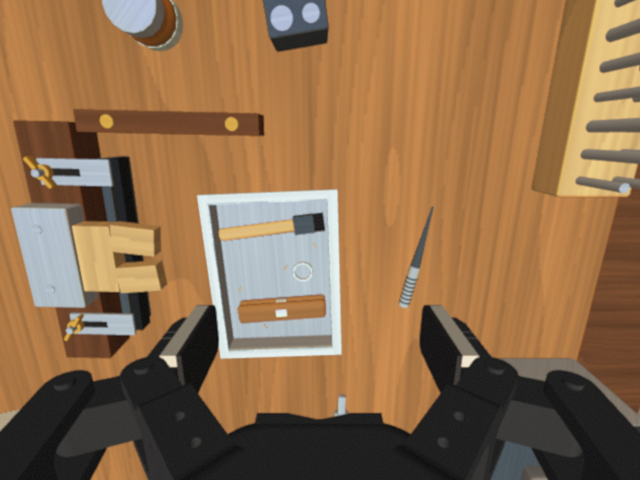

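Wrist view: the tray's lip corners are at about (199,194), (337,190), (341,354) and (221,358), the rail's screws at (107,121) and (231,124), and the pin's end at (160,224)-(165,290). The bar's far edge runs (131,158)-(149,325), and the punch lies at (405,305)-(432,208).

```bash
cat >> h.py <<'E'
from scipy.spatial.transform import Rotation as Ro
def wT(s,st):
    T=np.eye(4);T[:3,:3]=Ro.from_quat(st['tool_rot']).as_matrix();T[:3,3]=st['tcp_pos'];return T@s['mount']
E
python3 - <<'E'
from h import *
np.set_printoptions(precision=4,suppress=True)
s=pickle.load(open('pics/w0.pkl','rb')); T=wT(s,manip.sense())
im=s['image'].astype(int); z=s['z_map']
h,w=z.shape; v,u=np.mgrid[:h,:w]; f=240/np.tan(np.radians(s['fov_y'])/2)
P=np.stack([(u-s['cx'])/f*z,-(v-s['cy'])/f*z,-z],-1)@T[:3,:3].T+T[:3,3]; Z=P[...,2]
np.save('pics/P0.npy',P)
# white lip mask -> plane z=.028 rectangle fit
hsv=cv2.cvtColor(s['image'],cv2.COLOR_RGB2HSV)
m=((hsv[...,1]<30)&(hsv[...,2]>210)).astype(np.uint8); m[:185]=0;m[362:]=0;m[:,:190]=0;m[:,350:]=0
cs,_=cv2.findContours(m,0,1); c=max(cs,key=cv2.contourArea)
W=np.array([world(s,a,b,z=.028,T=T)[:2] for a,b in c[:,0]])
print('tray rect',cv2.minAreaRect((W*1000).astype(np.float32)),cv2.boundingRect(c))
for k,p,zz in[('nl',(199,194),.028),('fl',(337,190),.028),('fr',(341,354),.028),('nr',(221,358),.028),('sc n',(107,121),.034),('sc f',(231,124),.034),('rail in n',(78,132),.034),('rail in f',(263,134),.034),('pin l',(160,224),.062),('pin r',(165,290),.062),('bar l',(131,158),.042),('bar r',(149,325),.042),('mount r',(113,357),0),('punch tip',(432,208),.006),('punch end',(404,306),.006)]:
    print(k,world(s,*p,z=zz,T=T)[:2],'depthpt',P[p[1],p[0]])
E
```

```text
tray rect ((575.9398803710938, -73.88998413085938), (140.35494995117188, 190.6990203857422), 2.332761526107788) (198, 190, 143, 168)
nl [0.5043 0.0198] depthpt [0.4955 0.0156 0.0026]
fl [0.6425 0.0239] depthpt [0.6439 0.0198 0.0012]
fr [ 0.6502 -0.1666] depthpt [ 0.6522 -0.1853  0.0013]
nr [ 0.5103 -0.1723] depthpt [ 0.5112 -0.1703  0.0308]
sc n [0.428  0.0886] depthpt [0.4293 0.0885 0.0361]
sc f [0.5428 0.086 ] depthpt [0.5433 0.086  0.0358]
rail in n [0.3991 0.0789] depthpt [0.3977 0.0789 0.0319]
rail in f [0.5721 0.0772] depthpt [0.5682 0.0772 0.0088]
pin l [ 0.477  -0.0026] depthpt [ 0.4485 -0.0179  0.0017]
pin r [ 0.4729 -0.0696] depthpt [ 0.4437 -0.0976  0.0022]
bar l [0.4491 0.0557] depthpt [0.4277 0.0532 0.0014]
bar r [ 0.4403 -0.1205] depthpt [ 0.4181 -0.1441  0.0021]
mount r [ 0.3648 -0.1911] depthpt [ 0.3666 -0.1892  0.0026]
punch tip [0.7463 0.0012] depthpt [0.7453 0.0018 0.009 ]
punch end [ 0.7248 -0.1161] depthpt [ 0.7227 -0.112   0.0138]
```

```bash
python3 - <<'E'
from h import *
np.set_printoptions(precision=4,suppress=True)
P=np.load('pics/P0.npy'); X,Y,Z=P[...,0],P[...,1],P[...,2]
s=pickle.load(open('pics/w0.pkl','rb'))
def rect(m,n):
    m=cv2.morphologyEx(m.astype(np.uint8),cv2.MORPH_OPEN,np.ones((3,3)))
    p=P[m>0]; print(n,len(p),cv2.minAreaRect((p[:,:2]*1000).astype(np.float32)),np.median(p[:,2]))
    return p
rect((Z>.031)&(Z<.039)&(Y>.068)&(Y<.107)&(X>.405)&(X<.58),'rail')
a=rect((Z>.037)&(Z<.048)&(Y<.105)&(Y>-.2)&(X>.33)&(X<.455),'mount+bar')
rect((Z>.055)&(Z<.07)&(Y<.03)&(Y>-.1)&(X>.415)&(X<.50),'pin')
# bar far edge by y bins
for y in np.arange(-.12,.08,.01):
    k=a[(abs(a[:,1]-y)<.004)]
    if len(k)>3: print(round(y,3),len(k),np.percentile(k[:,0],[2,50,98]))
v,u=np.nonzero((Z>.037)&(Z<.048)&(X>.33)&(X<.455)&(Y<.105)&(Y>-.2))
# rail inner edge as colour contour
hsv=cv2.cvtColor(s['image'],cv2.COLOR_RGB2HSV)
for u in range(110,260,30):
    print(u,[tuple(hsv[r,u]) for r in range(124,142,2)])
E
```

```text
rail 4027 ((486.6395263671875, 87.2618408203125), (20.082279205322266, 163.0986328125), 88.79801940917969) 0.035382162381138504
mount+bar 8678 ((386.15728759765625, -36.783912658691406), (250.05325317382812, 84.84835052490234), 88.73212432861328) 0.04388610883077207
pin 3590 ((442.78759765625, -37.387901306152344), (68.70980072021484, 55.54848861694336), 89.77534484863281) 0.0634365205280574
-0.12 378 [0.345  0.3969 0.4253]
-0.11 450 [0.3453 0.3928 0.4256]
-0.1 348 [0.346  0.3819 0.4232]
-0.09 155 [0.3852 0.4158 0.4238]
-0.08 44 [0.3928 0.4154 0.4233]
-0.0 156 [0.3941 0.4195 0.4258]
0.01 216 [0.3569 0.3959 0.4257]
0.02 551 [0.3474 0.3791 0.4257]
0.03 541 [0.3478 0.3859 0.4277]
0.04 540 [0.3482 0.4006 0.429 ]
0.05 607 [0.3484 0.3979 0.429 ]
0.06 512 [0.3486 0.3743 0.397 ]
0.07 517 [0.3487 0.3741 0.397 ]
110 [(np.uint8(20), np.uint8(168), np.uint8(216)), (np.uint8(20), np.uint8(167), np.uint8(200)), (np.uint8(14), np.uint8(158), np.uint8(129)), (np.uint8(12), np.uint8(158), np.uint8(116)), (np.uint8(13), np.uint8(161), np.uint8(135)), (np.uint8(15), np.uint8(155), np.uint8(165)), (np.u
[... 1108 characters left out ...]
12)), (np.uint8(12), np.uint8(157), np.uint8(112)), (np.uint8(11), np.uint8(153), np.uint8(115)), (np.uint8(13), np.uint8(159), np.uint8(144)), (np.uint8(15), np.uint8(152), np.uint8(179)), (np.uint8(15), np.uint8(157), np.uint8(171)), (np.uint8(15), np.uint8(153), np.uint8(167))]
230 [(np.uint8(20), np.uint8(164), np.uint8(211)), (np.uint8(20), np.uint8(163), np.uint8(217)), (np.uint8(20), np.uint8(168), np.uint8(217)), (np.uint8(19), np.uint8(163), np.uint8(183)), (np.uint8(11), np.uint8(155), np.uint8(112)), (np.uint8(12), np.uint8(158), np.uint8(121)), (np.uint8(14), np.uint8(151), np.uint8(174)), (np.uint8(14), np.uint8(154), np.uint8(181)), (np.uint8(14), np.uint8(151), np.uint8(181))]
```

drive_tool --pt "-0.037 0.031 0.02 0 0 0 1" --pt "-0.037 0.031 0.02 0 0 0 1" --pt "0 0 0.01 0 0 8.3 1" --pt "0 0 0.01 0 0 8.3 1" --pt "0 0 0.01 0 0 8.3 1" --pt "0 0 0.01 0 0 8.3 1" --pt "0 0 0.01 0 0 8.3 1" --pt "0 0 0.01 0 0 8.3 1" --pt "0 0 0.01 0 0 8.3 1" --pt "0 0 0.01 0 0 8.3 1"

```text
t: 1.2
tcp_pos: [0.6841, -0.0707, 0.1263]
tool_rot: [0.979, 0.202, -0.0, -0.0]
force: [0.7, 0.1, 0.4]
finger_gap: 1.0
gripper_force: 0.0
```

drive_tool --pt "0 0 0 0 0 8.3 1" --pt "0 0 0 0 0 8.3 1" --pt "0 0 0 0 0 8.3 1" --pt "0 0 0 0 0 0 1" --pt "0 0 0 0 0 0 1" --pt "0 0 0 0 0 0 1"

```text
t: 1.8
tcp_pos: [0.6843, -0.0708, 0.1269]
tool_rot: [1.0, -0.01, -0.0, -0.0]
force: [-0.9, -0.3, -0.1]
finger_gap: 1.0
gripper_force: 0.0
```

```bash
python3 - <<'E'
from h import *
np.set_printoptions(precision=4,suppress=True)
P=np.load('pics/P0.npy')
print('tip min world z (tcp .2443):',[np.percentile(p[p[:,2]>.17][:,2],[1,5,20]) for p in (P[300:440,120:225].reshape(-1,3),P[300:440,420:520].reshape(-1,3))])
st=manip.sense(); R=Ro.from_quat(st['tool_rot']).as_matrix()
print(st['t'],st['tcp_pos'],R,st['force'],st['ft_torque'],st['q'])
E
```

```text
tip min world z (tcp .2443): [array([0.2482, 0.2546, 0.2704]), array([0.2483, 0.2546, 0.2704])]
1.8 [ 0.6843 -0.0708  0.1269] [[ 0.9998 -0.0207 -0.0002]
 [-0.0207 -0.9998  0.    ]
 [-0.0002 -0.     -1.    ]] [-0.9025 -0.3163 -0.1304] [-0.0073 -0.0367 -0.0221] [-0.2651  0.7454  1.3559 -0.      1.0404  1.3263]
```

drive_tool --pt "0 0.003 0.025 0 0 0 1" --pt "0 0 0.025 0 0 0 1" --pt "0 0 0.025 0 0 0 1" --pt "0 0 0.015 0 0 0 1" --pt "0 0 0.01 0 0 0 1" --pt "0 0 0.007 0 0 0 1" --pt "0 0 0 0 0 0 1" --pt "0 0 0 0 0 0 1"

```text
t: 2.6
tcp_pos: [0.6849, -0.0739, 0.0208]
tool_rot: [1.0, -0.011, 0.001, 0.0]
force: [1.1, 0.2, 0.1]
finger_gap: 1.0
gripper_force: 0.0
```

```bash
python3 - <<'E'
from h import *
np.set_printoptions(precision=4,suppress=True)
st=manip.sense(); s=snap('wrist','w1'); T=wT(s,st); z=s['z_map']
F=[]
for i in range(5): F.append(manip.sense()['force']); manip.snapshot('wrist')
print(st['tcp_pos'],np.array(F))
S=manip.snapshot('side'); a=S['image'][150:300,190:340,::-1]; cv2.imwrite('pics/s1.png',cv2.resize(a,None,fx=4,fy=4,interpolation=2))
E
```

```text
[ 0.6849 -0.0739  0.0208] [[ 0.6399  0.0722  0.7114]
 [ 0.3423  0.3421  0.3441]
 [-0.0292  0.6876 -0.4362]
 [-0.1081  0.3457 -0.2146]
 [ 0.9224  0.4301  0.3509]]
```

View pics/s1.png

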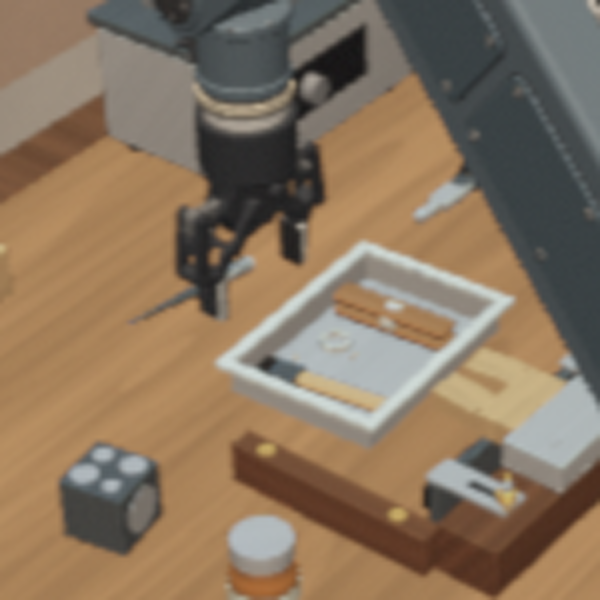

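The side crop shows the open fingers standing behind the far lip, with the left fingertip at crop (215,318), about one finger width clear of the tray.

```bash
python3 - <<'E'
from h import *
Q=pickle.load(open('pics/side0.pkl','rb'))
for u,v in[(207,315),(222,318),(285,258),(300,262)]:
  for z in(0.0,.01,.02,.03): print((u,v),z,world(Q,190+u/4-.4,150+v/4-.4,z=z)[:2].round(4))
E
```

```text
(207, 315) 0.0 [ 0.7091 -0.0444]
(207, 315) 0.01 [ 0.6998 -0.0342]
(207, 315) 0.02 [ 0.6906 -0.0241]
(207, 315) 0.03 [ 0.6813 -0.0139]
(222, 318) 0.0 [ 0.6973 -0.0481]
(222, 318) 0.01 [ 0.6881 -0.0379]
(222, 318) 0.02 [ 0.6789 -0.0278]
(222, 318) 0.03 [ 0.6698 -0.0176]
(285, 258) 0.0 [ 0.7085 -0.1399]
(285, 258) 0.01 [ 0.6992 -0.1289]
(285, 258) 0.02 [ 0.69   -0.1178]
(285, 258) 0.03 [ 0.6807 -0.1068]
(300, 262) 0.0 [ 0.6954 -0.1426]
(300, 262) 0.01 [ 0.6863 -0.1315]
(300, 262) 0.02 [ 0.6771 -0.1204]
(300, 262) 0.03 [ 0.668  -0.1094]
```

drive_tool --pt "-0.005 0 0.008 0 0 0 1" --pt "-0.005 0 0 0 0 0 1" --pt "-0.003 0 0 0 0 0 1" --pt "-0.002 0 0 0 0 0 1" --pt "-0.002 0 0 0 0 0 1" --pt "-0.002 0 0 0 0 0 1" --pt "-0.002 0 0 0 0 0 1" --pt "-0.002 0 0 0 0 0 1" --pt "-0.002 0 0 0 0 0 1" --pt "-0.002 0 0 0 0 0 1"

```text
t: 3.95
tcp_pos: [0.6584, -0.0736, 0.0123]
tool_rot: [1.0, -0.011, 0.002, 0.0]
force: [2.1, -1.6, -1.5]
finger_gap: 0.998
gripper_force: 1.2
```

drive_tool --pt "-0.002 0 0 0 0 0 1" --pt "-0.002 0 0 0 0 0 1" --pt "-0.002 0 0 0 0 0 1" --pt "-0.002 0 0 0 0 0 1" --pt "-0.002 0 0 0 0 0 1" --pt "-0.002 0 0 0 0 0 1" --pt "-0.002 0 0 0 0 0 1"

```text
t: 4.65
tcp_pos: [0.6435, -0.0728, 0.0122]
tool_rot: [1.0, -0.012, 0.0, -0.0]
force: [3.4, -0.7, 0.3]
finger_gap: 0.998
gripper_force: 1.7
```

drive_tool --pt "-0.003 0 0 0 0 0 1" --pt "-0.004 0 0 0 0 0 1" --pt "-0.004 0 0 0 0 0 1" --pt "-0.004 0 0 0 0 0 1" --pt "-0.004 0 0 0 0 0 1" --pt "-0.004 0 0 0 0 0 1" --pt "-0.004 0 0 0 0 0 1" --pt "-0.004 0 0 0 0 0 1" --pt "-0.003 0 0 0 0 0 1" --pt "-0.002 0 0 0 0 0 1"

```text
t: 5.65
tcp_pos: [0.6071, -0.0721, 0.0122]
tool_rot: [1.0, -0.011, 0.0, 0.0]
force: [4.7, 0.6, 0.6]
finger_gap: 1.001
gripper_force: 2.1
```

```bash
cat >> h.py <<'E'
def tray(s,f,z=.028):
    "scene-view white lip pixels on plane z -> near/left/right/far edges"
    hsv=cv2.cvtColor(s['image'],cv2.COLOR_RGB2HSV)
    m=((hsv[...,1]<30)&(hsv[...,2]>205)).astype(np.uint8); k=np.zeros_like(m); k[235:345,215:350]=1; m*=k
    v,u=np.nonzero(m); W=np.array([world(s,a,b,z=z)[:2] for a,b in zip(u,v)]); return W
E
python3 - <<'E'
from h import *
np.set_printoptions(precision=4,suppress=True)
print(manip.sense()['tcp_pos'],manip.sense()['force'])
s=snap('scene','sc2'); W=tray(s,0); print(len(W),cv2.minAreaRect((W*1000).astype(np.float32)))
a=s['image'][195:345,200:400,::-1]; cv2.imwrite('pics/sc2c.png',cv2.resize(a,None,fx=4,fy=4,interpolation=2))
W0=tray(pickle.load(open('pics/scene0.pkl','rb')),0); print(cv2.minAreaRect((W0*1000).astype(np.float32)))
E
```

```text
[ 0.6071 -0.0721  0.0122] [4.7317 0.6059 0.5616]
1508 ((486.3009033203125, -61.26002502441406), (191.9641876220703, 226.30599975585938), 86.34722137451172)
((516.4520874023438, -63.129127502441406), (261.41119384765625, 213.71563720703125), 2.3746941089630127)
```

View pics/sc2c.png

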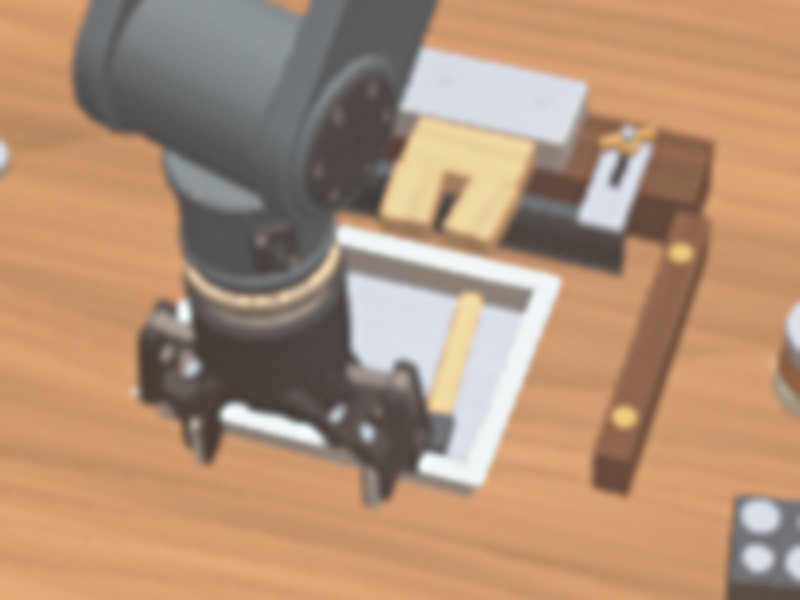

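The crop shows the tray dragged squarely by both fingers, with its near left corner at crop (558,280), far left at (483,487) and near edge passing (345,232). A gap to the bar remains.

```bash
python3 - <<'E'
from h import *
s=pickle.load(open('pics/sc2.pkl','rb'))
for n,(u,v) in dict(nl=(558,280),fl=(483,487),near_r=(345,232)).items(): print(n,world(s,200+u/4-.4,195+v/4-.4,z=.028).round(4))
E
```

```text
nl [0.4602 0.0296 0.028 ]
fl [0.6004 0.0292 0.028 ]
near_r [ 0.4592 -0.093   0.028 ]
```

drive_tool --pt "-0.003 0 0 0 0 0 1" --pt "-0.004 0 0 0 0 0 1" --pt "-0.004 0 0 0 0 0 1" --pt "-0.004 0 0 0 0 0 1" --pt "-0.003 0 0 0 0 0 1" --pt "-0.002 0 0 0 0 0 1" --pt "-0.001 0 0 0 0 0 1"

```text
t: 6.4
tcp_pos: [0.5861, -0.0716, 0.0121]
tool_rot: [1.0, -0.011, 0.0, 0.0]
force: [4.8, -0.1, 2.1]
finger_gap: 0.999
gripper_force: 2.3
```

drive_tool --pt "-0.001 0 0 0 0 0 1" --pt "-0.001 0 0 0 0 0 1" --pt "-0.001 0 0 0 0 0 1"

```text
t: 6.7
tcp_pos: [0.5834, -0.0715, 0.0121]
tool_rot: [1.0, -0.011, 0.0, 0.0]
force: [5.0, -0.1, 2.3]
finger_gap: 0.996
gripper_force: 2.4
```

drive_tool --pt "-0.001 0 0 0 0 0 1" --pt "-0.001 0 0 0 0 0 1"

```text
t: 6.9
tcp_pos: [0.5813, -0.0715, 0.0121]
tool_rot: [1.0, -0.011, 0.0, 0.0]
force: [5.1, 0.0, 2.7]
finger_gap: 1.001
gripper_force: 2.4
```

drive_tool --pt "-0.001 0 0 0 0 0 1" --pt "-0.001 0 0 0 0 0 1"

```text
t: 7.1
tcp_pos: [0.5795, -0.0714, 0.0121]
tool_rot: [1.0, -0.011, 0.0, 0.0]
force: [4.8, 1.1, 2.1]
finger_gap: 0.998
gripper_force: 2.7
```

drive_tool --pt "-0.001 0 0 0 0 0 1" --pt "-0.001 0 0 0 0 0 1"

```text
t: 7.3
tcp_pos: [0.5779, -0.0715, 0.0121]
tool_rot: [1.0, -0.011, 0.001, 0.0]
force: [7.3, 1.2, 2.8]
finger_gap: 0.999
gripper_force: 3.1
```

drive_tool --pt "-0.001 0 0 0 0 0 1" --pt "-0.001 0 0 0 0 0 1"

```text
t: 7.5
tcp_pos: [0.5775, -0.0715, 0.0122]
tool_rot: [1.0, -0.012, 0.003, 0.0]
force: [10.4, 1.2, -0.9]
finger_gap: 1.001
gripper_force: 4.9
```

drive_tool --pt "0.003 0 0 0 0 0 1" --pt "0.007 0 0 0 0 0 1" --pt "0.01 0 -0.005 0 0 0 1" --pt "0 0 -0.03 0 0 0 1" --pt "0 0.02 -0.04 0 0 0 1" --pt "0 0.035 0 0 0 0 1" --pt "0 0.035 0 0 0 0 1" --pt "0 0.03 0 0 0 -8.2 1" --pt "0 0 0 0 0 -8.2 1" --pt "0 0 0 0 0 -8.2 1"

```text
t: 8.5
tcp_pos: [0.5914, -0.1927, 0.0867]
tool_rot: [0.979, 0.204, -0.001, -0.001]
force: [-0.3, 0.2, -1.1]
finger_gap: 1.004
gripper_force: 0.0
```

```bash
python3 - <<'E'
from h import *
s=snap('scene','sc3')
for p in[(166,232),(173,226),(173,241),(202,236),(190,230)]: print(p,world(s,*p,z=.008).round(3))
a=s['image'][180:330,150:400,::-1]; cv2.imwrite('pics/sc3c.png',cv2.resize(a,None,fx=3.2,fy=3.2,interpolation=2))
st=manip.sense(); print(st['tcp_pos'],st['t'])
E
```

```text
(166, 232) [ 0.46  -0.391  0.008]
(173, 226) [ 0.438 -0.384  0.008]
(173, 241) [ 0.481 -0.362  0.008]
(202, 236) [ 0.448 -0.304  0.008]
(190, 230) [ 0.438 -0.339  0.008]
[ 0.59141531 -0.19200836  0.08659771] 8.55
```

View pics/sc3c.png

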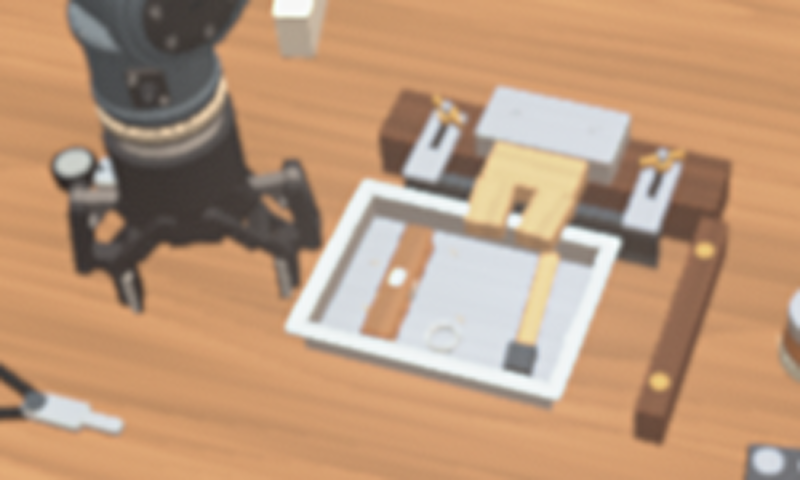

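The crop shows the tray at the bar, with corners nr (365,182), nl (620,238), fl (557,400) and fr (288,328). The white fixture and the loupe are well clear.

```bash
python3 - <<'E'
from h import *
s=pickle.load(open('pics/sc3.pkl','rb'))
for n,(u,v) in dict(nr=(365,182),nl=(620,238),fl=(557,400),fr=(288,328)).items(): print(n,world(s,150+u/3.2-.35,180+v/3.2-.35,z=.028).round(4))
E
```

```text
nr [ 0.4273 -0.1572  0.028 ]
nl [0.4284 0.0307 0.028 ]
fl [0.571  0.0276 0.028 ]
fr [ 0.564  -0.1599  0.028 ]
```

drive_tool --pt "0 0 0 0 0 -8.2 1" --pt "0 0 0 0 0 -8.2 1" --pt "0 0 0 0 0 -8.2 1" --pt "0 0 0 0 0 -8.2 1" --pt "0 0 0 0 0 -8.2 1" --pt "0 0 0 0 0 -8.2 1" --pt "0 0 0 0 0 -8.2 1" --pt "0 0 0 0 0 -8.2 1" --pt "0 0 0 0 0 0 1" --pt "0 0 0 0 0 0 1"

```text
t: 9.55
tcp_pos: [0.5921, -0.1913, 0.0868]
tool_rot: [0.715, 0.699, -0.0, -0.001]
force: [-0.3, -0.1, 0.4]
finger_gap: 1.0
gripper_force: 0.0
```

```bash
python3 - <<'E'
from h import *
st=manip.sense(); R=Ro.from_quat(st['tool_rot']).as_matrix(); print(st['tcp_pos'],R.round(4),st['q'].round(2))
E
```

```text
[ 0.59211262 -0.19128727  0.08681204] [[ 2.310e-02  9.997e-01 -1.500e-03]
 [ 9.997e-01 -2.310e-02  7.000e-04]
 [ 7.000e-04 -1.500e-03 -1.000e+00]] [-0.49  0.73  1.56 -0.    0.86 -0.47]
```

drive_tool --pt "0 -0.041 0 0 0 0 1" --pt "-0.002 -0.041 0 0 0 0 1" --pt "0 0 0.025 0 0 0 1" --pt "0 0 0.025 0 0 0 1" --pt "0 0 0.015 0 0 0 1" --pt "0 0 0.009 0 0 0 1" --pt "0.005 0 0 0 0 0 1" --pt "0.004 0 0 0 0 0 1" --pt "0.002 0 0 0 0 0 1"

```text
t: 10.45
tcp_pos: [0.5111, -0.1807, 0.0138]
tool_rot: [0.714, 0.7, 0.0, 0.0]
force: [0.6, 0.1, -1.2]
finger_gap: 1.001
gripper_force: 0.0
```

drive_tool --pt "0.002 0 0 0 0 0 1" --pt "0.002 0 0 0 0 0 1" --pt "0.002 0 0 0 0 0 1" --pt "0.002 0 0 0 0 0 1" --pt "0.002 0 0 0 0 0 1" --pt "0.002 0 0 0 0 0 1" --pt "0.002 0 0 0 0 0 1"

```text
t: 11.15
tcp_pos: [0.5121, -0.1681, 0.0132]
tool_rot: [0.714, 0.7, 0.0, 0.001]
force: [1.6, -4.1, -0.3]
finger_gap: 1.004
gripper_force: 2.0
```

drive_tool --pt "0.003 0 0 0 0 0 1" --pt "0.003 0 0 0 0 0 1" --pt "0.003 0 0 0 0 0 1" --pt "0.003 0 0 0 0 0 1" --pt "0.003 0 0 0 0 0 1" --pt "0.003 0 0 0 0 0 1" --pt "0.003 0 0 0 0 0 1" --pt "0.003 0 0 0 0 0 1" --pt "0.003 0 0 0 0 0 1" --pt "0.003 0 0 0 0 0 1"

```text
t: 12.15
tcp_pos: [0.512, -0.1372, 0.0132]
tool_rot: [0.714, 0.7, 0.0, 0.001]
force: [2.2, -4.4, 1.5]
finger_gap: 1.004
gripper_force: 2.4
```

drive_tool --pt "0.003 0 0 0 0 0 1" --pt "0.002 0 0 0 0 0 1" --pt "0.001 0 0 0 0 0 1" --pt "0.001 0 0 0 0 0 1"

```text
t: 12.55
tcp_pos: [0.5121, -0.1302, 0.0132]
tool_rot: [0.714, 0.7, 0.0, 0.001]
force: [1.5, -4.1, 1.6]
finger_gap: 1.0
gripper_force: 2.5
```

```bash
python3 - <<'E'
from h import *
s=snap('scene','sc4')
a=s['image'][180:330,150:400,::-1]; cv2.imwrite('pics/sc4c.png',cv2.resize(a,None,fx=3.2,fy=3.2,interpolation=2))
st=manip.sense(); print(st['tcp_pos'],st['t'])
E
```

```text
[ 0.51207522 -0.1300773   0.01321498] 12.6
```

View pics/sc4c.png

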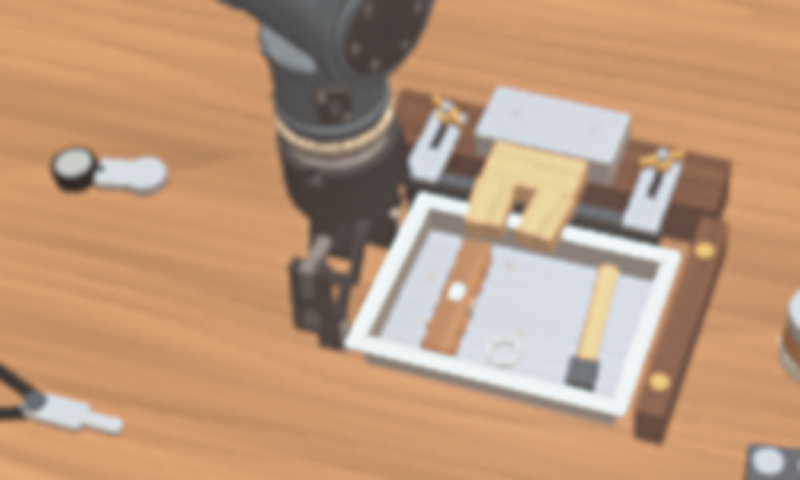

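The tray now sits along the bar, with its left lip (nl at (680,255), fl at (622,413)) about 1 cm short of the rail. I'll feel for the rail slowly.

drive_tool --pt "0.001 0 0 0 0 0 1" --pt "0.001 0 0 0 0 0 1" --pt "0.001 0 0 0 0 0 1" --pt "0.001 0 0 0 0 0 1"

```text
t: 13.0
tcp_pos: [0.5122, -0.1264, 0.0132]
tool_rot: [0.714, 0.7, 0.0, 0.001]
force: [1.2, -5.6, 1.8]
finger_gap: 1.003
gripper_force: 2.5
```

drive_tool --pt "0.001 0 0 0 0 0 1" --pt "0.001 0 0 0 0 0 1"

```text
t: 13.2
tcp_pos: [0.5122, -0.1244, 0.0132]
tool_rot: [0.714, 0.7, 0.0, 0.001]
force: [1.3, -5.3, 1.2]
finger_gap: 0.998
gripper_force: 2.5
```

drive_tool --pt "0.001 0 0 0 0 0 1" --pt "0.001 0 0 0 0 0 1"

```text
t: 13.4
tcp_pos: [0.5124, -0.1238, 0.0133]
tool_rot: [0.713, 0.701, -0.0, 0.001]
force: [-2.4, -14.8, -0.3]
finger_gap: 1.003
gripper_force: 7.3
```

drive_tool --pt "0.001 0 0 0 0 0 1"

```text
t: 13.5
tcp_pos: [0.5124, -0.1237, 0.0133]
tool_rot: [0.713, 0.701, -0.001, 0.002]
force: [-3.8, -18.2, 0.7]
finger_gap: 1.003
gripper_force: 9.2
```

drive_tool --pt "-0.003 0 0 0 0 0 1" --pt "-0.007 0 0 0 0 0 1" --pt "-0.01 0 -0.005 0 0 0 1" --pt "0 0 -0.03 0 0 0 1" --pt "0 0.03 -0.04 0 0 0 1" --pt "0.02 0.03 0 0 0 0 1" --pt "0.04 0.03 0 0 0 0 1" --pt "0.04 0 0 0 0 0 1" --pt "0.025 0 0 0 0 8.2 1" --pt "0 0 0 0 0 8.2 1"

```text
t: 14.5
tcp_pos: [0.6021, -0.0138, 0.0878]
tool_rot: [0.807, 0.591, -0.001, -0.002]
force: [-0.9, -1.0, -0.5]
finger_gap: 1.0
gripper_force: 0.0
```

drive_tool --pt "0 0 0 0 0 8.2 1" --pt "0 0 0 0 0 8.2 1" --pt "0 0 0 0 0 8.2 1" --pt "0 0 0 0 0 8.2 1" --pt "0 0 0 0 0 8.2 1" --pt "0 0 0 0 0 8.2 1" --pt "0 0 0 0 0 8.2 1" --pt "0 0 0 0 0 8.2 1" --pt "0 0 0 0 0 8.2 1" --pt "0 0 0 0 0 0 1"

```text
t: 15.5
tcp_pos: [0.6029, -0.0177, 0.0879]
tool_rot: [1.0, -0.011, -0.001, -0.0]
force: [0.2, 0.0, -0.1]
finger_gap: 0.997
gripper_force: 0.0
```

```bash
python3 - <<'E'
from h import *
manip.snapshot('scene'); manip.snapshot('scene')
st=manip.sense(); R=Ro.from_quat(st['tool_rot']).as_matrix(); print(st['t'],st['tcp_pos'],R.round(4),st['q'].round(2),st['force'])
s=snap('scene','sc5')
a=s['image'][180:330,150:400,::-1]; cv2.imwrite('pics/sc5c.png',cv2.resize(a,None,fx=3.2,fy=3.2,interpolation=2))
E
```

```text
15.6 [ 0.60322972 -0.01781827  0.08795703] [[ 9.998e-01 -1.960e-02 -1.400e-03]
 [-1.960e-02 -9.998e-01  4.000e-04]
 [-1.400e-03 -4.000e-04 -1.000e+00]] [-0.21  0.71  1.61  0.    0.83  1.38] [0.08813069 0.34875644 0.03570906]
```

View pics/sc5c.png

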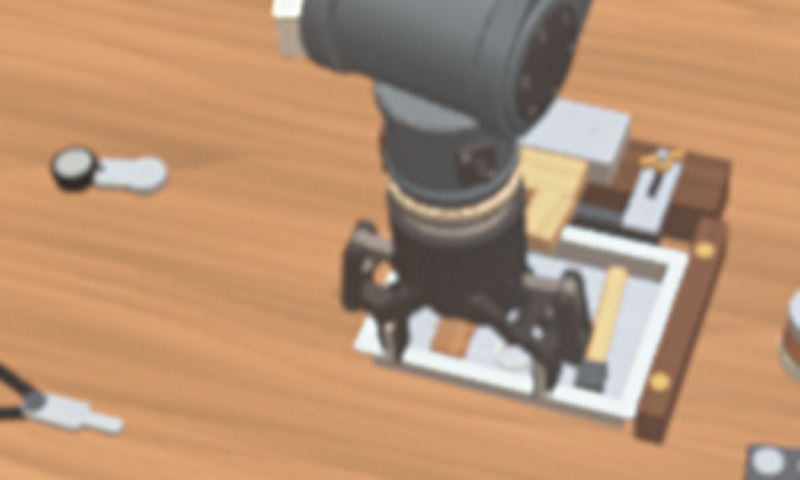

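The tray sits against the rail, with nl at (688,258), fl at (632,417) and its left lip parallel to the rail. The fingers are above and behind the far lip. I'll descend and press home.

drive_tool --pt "0.003 0.002 0.025 0 0 0 1" --pt "0 0 0.025 0 0 0 1" --pt "0 0 0.015 0 0 0 1" --pt "0 0 0.011 0 0 0 1" --pt "0 0 0 0 0 0 1" --pt "-0.006 0 0 0 0 0 1" --pt "-0.005 0 0 0 0 0 1" --pt "-0.003 0 0 0 0 0 1" --pt "-0.002 0 0 0 0 0 1" --pt "-0.002 0 0 0 0 0 1"

```text
t: 16.65
tcp_pos: [0.5889, -0.0196, 0.0126]
tool_rot: [1.0, -0.011, 0.0, 0.0]
force: [0.2, 0.3, -0.5]
finger_gap: 1.001
gripper_force: 0.0
```

drive_tool --pt "-0.001 0 0 0 0 0 1" --pt "-0.001 0 0 0 0 0 1" --pt "-0.001 0 0 0 0 0 1" --pt "-0.001 0 0 0 0 0 1"

```text
t: 17.05
tcp_pos: [0.5848, -0.0195, 0.012]
tool_rot: [1.0, -0.011, 0.0, 0.0]
force: [0.2, 0.9, -0.0]
finger_gap: 1.001
gripper_force: 0.0
```

drive_tool --pt "-0.001 0 0 0 0 0 1" --pt "-0.001 0 0 0 0 0 1" --pt "-0.001 0 0 0 0 0 1"

```text
t: 17.35
tcp_pos: [0.5817, -0.0194, 0.012]
tool_rot: [1.0, -0.011, -0.0, -0.0]
force: [-0.3, 1.1, -0.5]
finger_gap: 1.001
gripper_force: 0.0
```

drive_tool --pt "-0.001 0 0 0 0 0 1" --pt "-0.001 0 0 0 0 0 1"

```text
t: 17.55
tcp_pos: [0.5798, -0.0194, 0.012]
tool_rot: [1.0, -0.011, -0.0, 0.0]
force: [0.1, 0.0, 0.7]
finger_gap: 0.999
gripper_force: 0.0
```

drive_tool --pt "-0.001 0 0 0 0 0 1"

```text
t: 17.65
tcp_pos: [0.5789, -0.0194, 0.012]
tool_rot: [1.0, -0.011, 0.0, 0.0]
force: [2.1, 0.7, 0.4]
finger_gap: 1.003
gripper_force: 1.0
```

drive_tool --pt "-0.001 0 0 0 0 0 1"

```text
t: 17.75
tcp_pos: [0.5788, -0.0195, 0.0121]
tool_rot: [1.0, -0.011, 0.001, 0.0]
force: [3.1, 0.4, -1.6]
finger_gap: 1.001
gripper_force: 1.5
```

drive_tool --pt "-0.001 0 0 0 0 0 1" --pt "-0.001 0 0 0 0 0 1"

```text
t: 17.95
tcp_pos: [0.5788, -0.0197, 0.0124]
tool_rot: [1.0, -0.012, 0.003, 0.0]
force: [6.5, 1.1, -3.1]
finger_gap: 1.003
gripper_force: 3.5
```

drive_tool --pt "-0.001 0 0.0005 0 0 0 1" --pt "-0.0005 0 0.0005 0 0 0 1"

```text
t: 18.15
tcp_pos: [0.5788, -0.0197, 0.0121]
tool_rot: [1.0, -0.012, 0.005, 0.001]
force: [7.0, 2.5, 1.7]
finger_gap: 0.999
gripper_force: 3.7
```

drive_tool --pt "-0.001 0 0 0 0 0 1" --pt "-0.0005 0 0 0 0 0 1"

```text
t: 18.35
tcp_pos: [0.5788, -0.0198, 0.0122]
tool_rot: [1.0, -0.012, 0.007, 0.001]
force: [10.0, 2.9, -3.0]
finger_gap: 1.003
gripper_force: 5.1
```

drive_tool --pt "-0.001 0 0.0003 0 0 0 1" --pt "0 0 0 0 0 0 1" --pt "0 0 0 0 0 0 1"

```text
t: 18.65
tcp_pos: [0.5788, -0.0198, 0.0122]
tool_rot: [1.0, -0.012, 0.008, 0.001]
force: [11.5, 3.0, -1.8]
finger_gap: 0.998
gripper_force: 5.4
```

drive_tool --pt "-0.0005 0 0 0 0 0 1" --pt "0 0 0 0 0 0 1" --pt "0 0 0 0 0 0 1" --pt "0 0 0 0 0 0 1" --pt "0 0 0 0 0 0 1"

```text
t: 19.15
tcp_pos: [0.5788, -0.0199, 0.0123]
tool_rot: [1.0, -0.012, 0.008, 0.001]
force: [11.0, 2.7, -3.5]
finger_gap: 1.003
gripper_force: 5.7
```

drive_tool --pt "0.001 0 0 0 0 0 1" --pt "0.001 0 0 0 0 0 1" --pt "0.001 0 0 0 0 0 1" --pt "0.001 0 0 0 0 0 1" --pt "0.002 0 0 0 0 0 1" --pt "0.003 0 0 0 0 0 1" --pt "0.005 0 0 0 0 0 1" --pt "0.007 0 0 0 0 0 1" --pt "0.007 0 0 0 0 0 1" --pt "0 0 -0.01 0 0 0 1"

```text
t: 20.15
tcp_pos: [0.5997, -0.0198, 0.0199]
tool_rot: [1.0, -0.011, -0.001, -0.0]
force: [-0.3, 0.7, 0.0]
finger_gap: 0.995
gripper_force: 0.0
```

drive_tool --pt "0 0 -0.03 0 0 0 1" --pt "0.01 0 -0.04 0 0 0 1" --pt "0.02 0 -0.04 0 0 0 1" --pt "0.02 0 -0.04 0 0 0 1" --pt "0 0 -0.02 0 0 0 1" --pt "0 0 0 0 0 0 1"

```text
t: 20.75
tcp_pos: [0.6519, -0.0213, 0.1955]
tool_rot: [1.0, -0.011, 0.004, 0.001]
force: [-0.1, 1.0, -0.1]
finger_gap: 1.001
gripper_force: 0.0
```

```bash
python3 - <<'E'
from h import *
np.set_printoptions(precision=4,suppress=True)
print(manip.sense()['tcp_pos'],manip.sense()['t'])
for n,r,H in(('scene',(235,345,235,385),.028),('side',(200,300,235,350),.028)):
    s=snap(n,n+'9'); hsv=cv2.cvtColor(s['image'],cv2.COLOR_RGB2HSV)
    m=((hsv[...,1]<30)&(hsv[...,2]>205)).astype(np.uint8); k=np.zeros_like(m); k[r[0]:r[1],r[2]:r[3]]=1; m*=k
    c=max(cv2.findContours(m,0,1)[0],key=lambda c:cv2.boundingRect(c)[2]*cv2.boundingRect(c)[3])
    W=np.array([world(s,a,b,z=H)[:2] for a,b in c[:,0]])*1000
    print(n,cv2.boundingRect(c),cv2.minAreaRect(W.astype(np.float32)))
    b=cv2.approxPolyDP(cv2.convexHull(c),4,True)[:,0]; print([(tuple(map(int,p)),world(s,*p,z=H)[:2].round(4)) for p in b])
E
```

```text
[ 0.6519 -0.0213  0.1955] 20.75
scene (261, 251, 104, 60) ((498.6653747558594, -17.24779510498047), (190.5991973876953, 141.9341583251953), 88.90145111083984)
[((364, 260), array([0.4327, 0.0785])), ((346, 310), array([0.5714, 0.0748])), ((261, 288), array([ 0.5662, -0.111 ])), ((274, 261), array([ 0.4892, -0.1099])), ((326, 251), array([ 0.4304, -0.0088]))]
side (254, 228, 58, 30) ((557.1287231445312, -31.013778686523438), (190.88531494140625, 64.03109741210938), 68.01852416992188)
[((311, 236), array([ 0.4917, -0.1075])), ((254, 257), array([0.566 , 0.0683])), ((292, 228), array([ 0.561 , -0.1069]))]
```

```bash
python3 -c "
from station import manip
print(manip.sign_off())"
```

```text
the job is handed in; nothing more can be done
None
```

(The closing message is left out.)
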